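# Clip a clean filter cassette into the overspray filter box

### The arm

A 6-joint arm with a two-finger parallel gripper is mounted at the origin on the work surface. World frame = base frame: x ahead of the robot, y to its left, z up, the work surface at z = 0. Lengths are in m, angles in degrees, forces in N, time in s.
With the tool pointing down it reaches from about 0.4 to 0.825 m from the base axis. Payload 7 kg.
Tool frame: the origin (TCP) lies midway between the tips of the shut fingers; the grasp point (between the pads) lies 19 mm behind it (r.grasp_offset is the distance from the TCP to the grasp point, in m); z points along the fingers, x is the direction in which the jaws open and shut, and the axes are right-handed (so a half turn about z gives the same grasp; the last joint's range is limited). The gripper opens to 88 mm and grips with 3 to 60 N. Pads are 19 mm wide; open, the fingers measure 130 mm over their backs; the gripper's body (78 mm by 193 mm) begins 47 mm behind the grasp point.
Start: joints at [-47.091, 20.546, 0.682, 0, -70.136, -16.507], TCP at [0.3, -0.605, 0.227] pointing down, gripper open.
Joint ranges: [-176.03, 176.03], [-82.01, 121.73], [-58.28, 71.71], [-173.87, 95.51], [-174.79, -0.11], [-173.66, 173.66]. Speed limits (degrees/s): [136.94, 136.94, 172.46, 180, 180, 180].

### API

Orientations are given as [roll, pitch, yaw] about the fixed x, y, z axes, in that order (R = Rz(yaw) Ry(pitch) Rx(roll)).
In Python, from plant import r gives the robot as it stands.
- The arm moves only by the tool step_arm, never from a script. Its argument "deltas" is a list of rows, each a list of 7 numbers: the turn, a rotation vector about the tool's x, y, z in rad, then the shift along the tool's x, y, z in mm, then the opening, from -1 (shut) to 1 (fully open), so that 0 is half open. In form: [[ax, ay, az, x, y, z, grip], ...]. A call has 1 to 10 rows; each row shifts and turns the pose as measured when the row begins, along the tool's axes as they then stand; what a row does not reach is not made up. A row lasts 1/10 s, in which the tool goes at most 50 mm and 8.59 degrees, less where a joint would pass 70% of its speed; a pose out of reach is approached as far as the arm can. A call with a gripper value outside its range is refused whole. The fingers move at their own pace and stop on an object; "squeeze" is the grip in N (left out, the last holds). Time passes only in rows, so rows that do not move let the fingers close. It gives the time, the measured TCP pose, the force and the opening at its end, in the units of the state.
- r.get_state(): the state, without advancing time (a new reading comes with each control period).
- r.capture(name): name is "scene" or "top" or "wrist"; returns the picture (420x560x3 uint8, red, green, blue); there is no depth.
- r.camera_info(name): a dict with "vertical_fov" (degrees; the focal length in pixels is half the picture's height over the tangent of half this angle, whatever the lens; pixels are square), "cx", "cy" (the principal point, pixels), "view" (4x4, takes a point from world to camera coordinates). Camera axes: x right, y down, z forward; pixel columns grow to the right and rows downward; lengths in m; the calibration is good to about 2 mm. A picture is of the moment at which its call begins: read the wrist's pose just before it. camera_info takes no time and is no camera call; for the wrist camera it gives the pose at the moment of the call.
- r.close_job(): hands the job in, once; it reports no verdict.
The state is a dict: "time_s": time; "joints": joint angles; "qd": joint speeds; "joint_torque": joint torques, N m; "tcp_pos": TCP position; "eef_rot": TCP orientation; "contact_force": force on the tool from outside, world axes, zero at the start; "moment": the same for the moment, N m; "gripper_width": finger opening in m.
Only numpy, scipy, OpenCV 4.12 (cv2) and the standard library are available. Lean on these libraries where they do the work, as an engineer would, in place of code of your own. Each camera call takes 0.05 s, during which the arm holds its last target.

### The job

Take the clean, blue-barred filter cassette from its leaning stand and lower it upright into the guides of the one empty slot of the filter box until it rests on the two orange side clips, and let go of it there. Then press its blue bar down, wherever it still stands high, until both clips have snapped over and the cassette is fully home and level, and leave it. Do not shift or knock over the cups, the yellow tin or the bottle.

Things in the scene. Friction and masses are not known exactly. Their poses are not given: they have to be found in the camera images.
- cassette_mid (a point): Centre, 54 mm above the bottom edge, of the loose clean filter cassette (about 220 g): white flat frame 8 mm thick (x), 144 wide (y), 92 high (z). Along its top a blue bar 14 thick, 110 long, 16 high (92 to 108 above the bottom edge): grasp it there. Both faces are alike; either way round is right. It starts leaning 15 degrees in its stand, z along the leaning frame
- cassette: The same cassette: origin at the centre of its bottom edge, 54 mm below cassette_mid along z. At each side edge a small blue round lug of 4 mm radius stands out, its centre 82 mm above the bottom edge, its tip 77 mm from the middle
- bar_left (a point): Point on the top face of the blue bar, 50 mm from its middle towards the cassette's +y end
- bar_right (a point): Point on the top face of the blue bar, 50 mm from its middle towards the cassette's -y end. Pressed in the middle, one end often snaps first and the cassette sits cocked and jammed, the other end 5 to 12 mm high: that end then goes down by pressing the bar over it
- stand: Fixed steel stand, 120 x 176 mm, origin at the centre of its underside. The cassette leans in it towards the stand's -x; the back plate covers only the lower 62 mm of the rear face, the front lip and side curbs the lower 16 mm
- filterbox: Fixed filter box, 205 (x) x 196 (y) mm, deck 114 mm above the table, origin at the centre of its underside. Three slots at 65 mm pitch along x; two hold used, grey-barred cassettes, fixed, 18 mm proud of the deck; one is empty
- free_slot (a point): Centre of the empty slot's mouth, at deck level: z up, x across the slot, y along it. Deck opening 23 mm wide, so fingers beside the bar are stopped by the deck. Below it at each end an upright guide leaves 11 mm for the 8 mm frame, with a 45 degree lead-in 3 mm wide; 157 mm between end walls. Floor 90 mm below the deck: home, cassette_mid is 36 mm below this point, the bar's top 18 above it
- clip_at (a point): The orange spring clip at the +y end of the empty slot (its twin is at the -y end): round nose of 5 mm radius, tip 74 mm from the slot's middle, axis 2.5 mm below deck, gives way outwards at 3.3 N per mm. The frame passes the clips, the lugs do not: lowered in, the cassette stops 8 to 12 mm short of home; 10 to 25 N on the bar then snap it past, and the clips hold it down
- cup_blue: Clear, blue-lidded closed paint mixing cup, 86 mm diameter, 137 mm high, origin at the centre of its underside; leave it alone
- cup_black: Black closed paint mixing cup, 86 mm diameter, 137 mm high, origin at the centre of its underside; leave it alone
- cup_grey: Grey closed paint mixing cup, 86 mm diameter, 137 mm high, origin at the centre of its underside; leave it alone
- cup_white: White closed paint mixing cup, 86 mm diameter, 137 mm high, origin at the centre of its underside; leave it alone
- tin: Paint tin with yellow label, 100 mm diameter, 130 mm high, origin at the centre of its underside; leave it alone
- hardener: White bottle with red cap, 60 mm diameter, 160 mm high, origin at the centre of its underside; leave it alone
Things that resemble listed ones, but are neither listed nor needed, are in the scene too. There is more than one size of the cassette; the job needs the larger.

How it is judged (in metres and radians):
On the way:
1. the cassette stands upright in the empty slot's guides on the clips, not yet home, and is let go (x of cassette_mid in the frame of free_slot between -0.005 and 0.005 m and y of cassette_mid in the frame of free_slot between -0.006 and 0.006 m and angle between the x axis of cassette_mid and the x axis of free_slot, either way round below 0.08 rad and angle between cassette_mid's own z axis and vertical below 0.06 rad and linear speed of cassette below 0.02 m/s and z of cassette_mid in the frame of free_slot between -0.031 and -0.018 m and contact force between the fingers and cassette below 0.1 N), for 0.2 s.
At the end, for the whole second after the job is handed in: The cassette stands at rest in the empty slot, upright within 0.06 rad and square to it within 0.08 rad, centred within 5 mm across and 6 mm along the slot, both ends of its bar down to within 2.5 mm of the fully home height (18 mm above the deck) (x of cassette_mid in the frame of free_slot between -0.005 and 0.005 m and y of cassette_mid in the frame of free_slot between -0.006 and 0.006 m and angle between the x axis of cassette_mid and the x axis of free_slot, either way round below 0.08 rad and angle between cassette_mid's own z axis and vertical below 0.06 rad and linear speed of cassette below 0.02 m/s and z of each of bar_left, bar_right in the frame of free_slot below 0.0205 m and z of cassette_mid in the frame of free_slot above -0.039 m); the robot touches nothing.
It fails at once if a cup, the yellow tin or the bottle is shifted more than 30 mm (distance of any of cup_blue, cup_black, cup_grey, cup_white, tin, hardener from where it was at the start of the episode above 0.03 m).
It fails at once if a cup, the yellow tin or the bottle is tipped over (angle between any of cup_blue, cup_black, cup_grey, cup_white, tin, hardener's own z axis and vertical above 0.4 rad).
It also fails if it takes over 61 s, if anything falls off the work surface, if the arm or the gripper's body presses on something with over 40 N, if the wrist force passes 120 N, or if a joint passes its speed limit or range.

## Working session

There is one attempt and no reset: what is moved stays moved. The work goes in short steps, Python scripts to look and compute and a tool call to move; the robot and the scene stay as the last step left them, time stands still between calls to the robot, and variables do not carry over. Pictures are saved under pics/ and viewed, and the job is handed in when it is done.

Besides the shell and the picture viewer there is one more tool, called after "Request:" as name([rows], argument=value, ...), one row to a line, values as JSON. step_arm: Moves the arm, as the interface text tells. Its arguments: {"type":"object","properties":{"deltas":{"type":"array","items":{"type":"array","items":{"type":"number"}}},"squeeze":{"type":"number"}},"required":["deltas"]}

```bash
ls; mkdir -p pics
python3 - <<'E'
from plant import r
import cv2
s=r.get_state(); print({k:s[k] for k in s})
for n in("scene","top","wrist"):
    im=r.capture(n); cv2.imwrite(f"pics/{n}0.png",im[:,:,::-1]); print(n,r.camera_info(n))
print(r.grasp_offset)
E
```

```text
pics
{'time_s': 0.0, 'joints': array([-4.70900790e+01,  2.05913870e+01,  6.32696820e-01, -2.21862848e-02,
       -7.01328166e+01, -1.65063680e+01]), 'qd': array([-0.05768388,  0.04137347,  0.04462455,  0.04617944,  0.07131935,
       -0.12155258]), 'joint_torque': array([-4.33679752e-04, -5.82718134e+01,  2.93046999e+01,  6.99684441e+00,
        6.78255004e-03, -1.45636864e-04]), 'tcp_pos': array([ 0.29993266, -0.60415934,  0.22560853]), 'eef_rot': array([-1.79993995e+02, -9.36619232e-02,  1.16395992e+02]), 'contact_force': array([-1.58098722, -0.93605491, -0.32154296]), 'moment': array([ 0.02704742, -0.02547947,  0.00678956]), 'gripper_width': 0.08802343535812339}
scene {'vertical_fov': 55.611671956337425, 'cx': 285.3514245722724, 'cy': 203.06610245746057, 'view': array([[ 0.54922448,  0.83564556, -0.00699708, -0.28146147],
       [ 0.52991437, -0.35473384, -0.77029517, -0.22940335],
       [-0.64617585,  0.41935712, -0.63764911,  1.52557236],
       [ 0.        ,  0.        ,  0.        ,  1.        ]])}
top {'vertical_fov': 56.42000672673656, 'cx': 285.47824961340024, 'cy': 209.77227061476583, 'view': array([[-1.99782426e-02, -9.99778501e-01, -6.61963023e-03,
        -2.60946569e-04],
       [-9.97987228e-01,  2.03401425e-02, -6.00647224e-02,
         5.73490892e-01],
       [ 6.01860623e-02,  5.40631884e-03, -9.98172535e-01,
         1.15300645e+00],
       [ 0.00000000e+00,  0.00000000e+00,  0.00000000e+00,
         1.00000000e+00]])}
wrist {'vertical_fov': 70.73771340560326, 'cx': 280.6446791728734, 'cy': 210.38321976840953, 'view': array([[-0.44421316,  0.89592037,  0.00116845,  0.67422204],
       [ 0.85993697,  0.42600532,  0.28111899, -0.0355702 ],
       [ 0.25136246,  0.12588155, -0.95967221,  0.39004826],
       [ 0.        ,  0.        ,  0.        ,  1.        ]])}
0.0188
```

View pics/scene0.png

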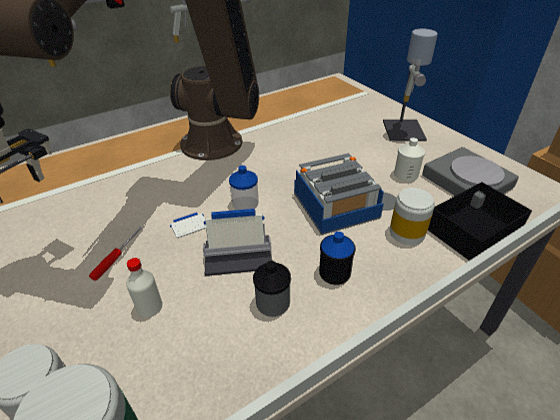

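View pics/top0.png

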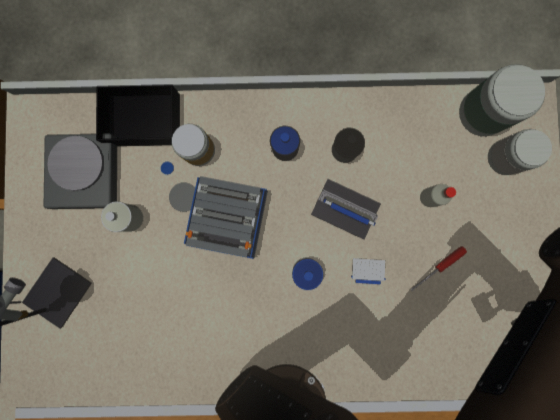

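View pics/wrist0.png

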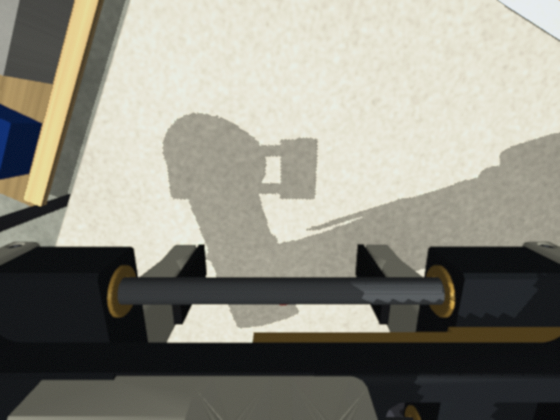

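Run:
```python
import cv2,numpy as np
im=cv2.imread("pics/top0.png"); sc=cv2.imread("pics/scene0.png")
a=cv2.resize(im[170:265,175:275],None,fx=4,fy=4,interpolation=cv2.INTER_CUBIC)
b=cv2.resize(im[170:265,300:400],None,fx=4,fy=4,interpolation=cv2.INTER_CUBIC)
cv2.imwrite("pics/crop1.png",np.hstack([a,b]))
a=cv2.resize(sc[190:285,160:290],(520,380),interpolation=cv2.INTER_CUBIC)
cv2.imwrite("pics/crop2.png",a)
```

```text
(no output)
```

View pics/crop1.png

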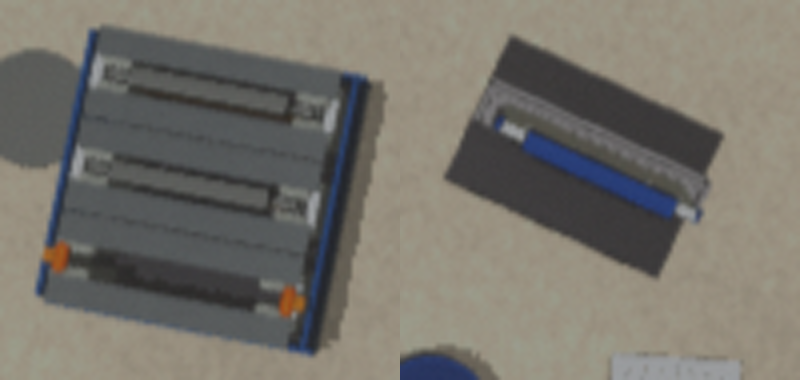

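View pics/crop2.png

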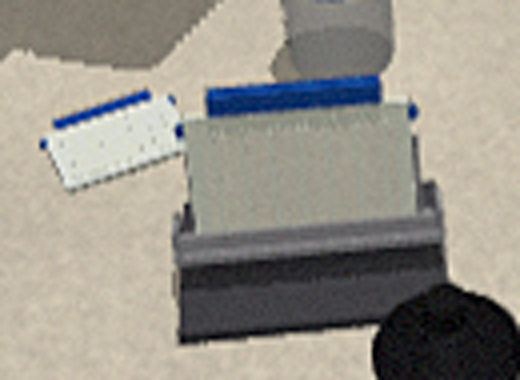

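```bash
cat > h.py <<'E'
import numpy as np,cv2
from plant import r
from scipy.spatial.transform import Rotation as Ro
def cam(n):
    i=r.camera_info(n); f=210/np.tan(np.radians(i["vertical_fov"]/2)); return f,i["cx"],i["cy"],np.array(i["view"])
def ray(c,p):
    f,cx,cy,V=c; d=V[:3,:3].T@np.array([(p[0]-cx)/f,(p[1]-cy)/f,1]); o=-V[:3,:3].T@V[:3,3]; return o,d
def plane(c,p,z):
    o,d=ray(c,p); return o+d*(z-o[2])/d[2]
def tri(c1,p1,c2,p2):
    o1,d1=ray(c1,p1);o2,d2=ray(c2,p2)
    A=np.stack([d1,-d2],1); t=np.linalg.lstsq(A,o2-o1,rcond=None)[0]
    a=o1+t[0]*d1;b=o2+t[1]*d2
    return (a+b)/2,np.linalg.norm(a-b)*1000
def proj(c,P):
    f,cx,cy,V=c; q=V[:3,:3]@P+V[:3,3]; return np.array([cx+f*q[0]/q[2],cy+f*q[1]/q[2]])
def mask(im,col):
    h=cv2.cvtColor(im,cv2.COLOR_BGR2HSV)
    if col=="blue": return cv2.inRange(h,(105,120,50),(130,255,255))
    if col=="orange": return cv2.inRange(h,(3,150,120),(18,255,255))
def comps(m,roi,amin=8):
    mm=np.zeros_like(m);x0,y0,x1,y1=roi;mm[y0:y1,x0:x1]=m[y0:y1,x0:x1]
    n,l,s,c=cv2.connectedComponentsWithStats(mm)
    return [(s[k],c[k],l==k) for k in range(1,n) if s[k][4]>=amin]
E
python3 - <<'E'
from h import *
np.set_printoptions(precision=4,suppress=True)
t=cv2.imread("pics/top0.png");s=cv2.imread("pics/scene0.png");T=cam("top");S=cam("scene")
for nm,im,roi,ro2 in(("t",t,(310,180,390,245),(175,170,275,265)),("s",s,(200,200,280,230),(285,145,390,230))):
    for st,c,m in comps(mask(im,"blue"),roi):
        cn=cv2.findContours(m.astype(np.uint8),0,1)[0][0]
        print(nm,"blue",st,c,cv2.boxPoints(cv2.minAreaRect(cn)).round(1).tolist())
    for st,c,m in comps(mask(im,"orange"),ro2,3): print(nm,"or",st,c)
E
```

```text
t blue [331 203  38  21 201] [349.3483 213.2687] [[330.1000061035156, 206.89999389648438], [332.20001220703125, 202.5], [368.6000061035156, 219.6999969482422], [366.5, 224.10000610351562]]
t or [186 231   6   7  27] [188.8889 233.5185]
t or [245 242   6   7  26] [247.2308 244.9231]
s blue [212 209  43  10 287] [233.1115 213.4774] [[211.5, 211.89999389648438], [253.89999389648438, 208.3000030517578], [254.5, 215.0], [212.10000610351562, 218.60000610351562]]
s or [350 157   6   3  15] [352.5333 158.0667]
s or [301 168   6   4  17] [303.4706 169.5882]
```

Run:
```python
from h import *
np.set_printoptions(precision=4,suppress=True)
T=cam("top");S=cam("scene")
print("bar mid",tri(T,(349.35,213.3),S,(233.1,213.5)))
# ends: top ends mid
print(tri(T,(331.2,204.7),S,(254.2,211.6)), tri(T,(367.5,221.9),S,(211.8,215.2)))
for p in((331.2,204.7),(367.5,221.9)): print(plane(T,p,0.106))
A=plane(T,(188.9,233.5),.114);B=plane(T,(247.2,244.9),.114);print(A,B,(A+B)/2,np.linalg.norm(A-B),np.degrees(np.arctan2(*(A-B)[[1,0]])))
print(tri(T,(188.9,233.5),S,(352.5,158.1)),tri(T,(247.2,244.9),S,(303.5,169.6)))
print(tri(T,(188.9,233.5),S,(303.5,169.6)))
for n,p,z in(("cupblue lid",(308,273),.13),("cupblue?",(285,141),.13),("black",(348,145),.13),("hard",(449,192),.16)):print(n,plane(T,p,z))
```

```text
bar mid (array([ 0.5534, -0.1838,  0.1333]), np.float64(0.16675852955020212))
(array([ 0.5774, -0.1359,  0.1339]), np.float64(0.3669256708988138)) (array([ 0.5294, -0.2316,  0.1335]), np.float64(0.491558040748995))
[ 0.5795 -0.1389  0.106 ]
[ 0.53   -0.2374  0.106 ]
[0.5079 0.2531 0.114 ] [0.4737 0.094  0.114 ] [0.4908 0.1736 0.114 ] 0.1627938685057223 77.8599456587531
(array([0.5077, 0.2525, 0.1155]), np.float64(0.5168173816840004)) (array([0.473 , 0.093 , 0.1143]), np.float64(2.348401139150067))
(array([0.4733, 0.1842, 0.1025]), np.float64(155.60770332098528))
cupblue lid [ 0.396  -0.0693  0.13  ]
cupblue? [ 0.7546 -0.0149  0.13  ]
black [ 0.7399 -0.1863  0.13  ]
hard [ 0.6027 -0.4425  0.16  ]
```

```bash
cat >> h.py <<'E'
def tool():
    s=r.get_state(); return np.array(s["tcp_pos"]),Ro.from_euler("xyz",s["eef_rot"],degrees=True).as_matrix(),s
def go(P,R):
    "tool-frame turn (deg/rad) and shift mm to reach P,R from now"
    p,R0,s=tool(); rv=Ro.from_matrix(R0.T@R).as_rotvec(); d=R0.T@(P-p)*1000
    dw=(P-p)*1000
    print("turn rad",rv.round(4),"|deg|",np.degrees(np.linalg.norm(rv)).round(2),"shift tool mm",d.round(1),"world",dw.round(1))
def down(yaw,pitchlean=0):
    "tool x at yaw; lean: tool tilted about its y"
    R=Ro.from_euler("xyz",[180,0,yaw],degrees=True).as_matrix()
    return R@Ro.from_euler("y",pitchlean,degrees=True).as_matrix()
def wristcam_in_tool():
    p,R0,s=tool(); f,cx,cy,V=cam("wrist"); o=-V[:3,:3].T@V[:3,3]
    return R0.T@(o-p),R0.T@V[:3,:3].T
E
python3 - <<'E'
from h import *
np.set_printoptions(precision=4,suppress=True)
o,Rc=wristcam_in_tool();print(o,Rc)
f,cx,cy,V=cam("wrist")
def sim(P,R,X):
    q=(R@Rc).T@(X-(P+R@o)); return cx+f*q[0]/q[2],cy+f*q[1]/q[2],q[2]
for sgn in(15,-15):
    R=down(153.4,sgn);print("toolz",R[:,2])
z=np.array([-.894*.2588,.448*.2588,.966])
for sg in(15,-15):
    R=down(153.4,sg)
    if R[0,2]<0: continue
    for h in (.08,.12):
        P=np.array([.5534,-.1838,.133])+z*h
        print(sg,h,P,sim(P,R,np.array([.5774,-.1359,.1339])),sim(P,R,np.array([.5294,-.2316,.1335])))
        go(P,R)
for h in(.08,.12):
    P=np.array([.491,.1736,.114+h]);R=down(167.9);print(sim(P,R,np.array([.508,.253,.114])),sim(P,R,np.array([.474,.094,.114])))
E
```

```text
[ 0.0002 -0.0758 -0.1577] [[ 1.     -0.0004 -0.0002]
 [ 0.0004  0.9596  0.2812]
 [ 0.0001 -0.2812  0.9596]]
toolz [-0.2314  0.1159 -0.9659]
toolz [ 0.2314 -0.1159 -0.9659]
-15 0.08 [ 0.5349 -0.1745  0.2103] (np.float64(280.21098835087446), np.float64(275.00282467122054), np.float64(0.2636343364630974)) (np.float64(280.3171094589817), np.float64(153.13223915769314), np.float64(0.23387703048696012))
turn rad [-0.0843 -0.2538 -0.6422] |deg| 39.86 shift tool mm [280.5 401.5  15.9] world [234.9 429.8 -15.6]
-15 0.12 [ 0.5256 -0.1699  0.2489] (np.float64(280.26994736641694), np.float64(255.76662721576577), np.float64(0.3020214290752578)) (np.float64(280.36755020442286), np.float64(148.9763982052208), np.float64(0.2722641230991205))
turn rad [-0.0843 -0.2538 -0.6422] |deg| 39.86 shift tool mm [288.8 395.3 -22.8] world [225.7 434.4  23.1]
(np.float64(280.5217745518256), np.float64(301.5121854218281), np.float64(0.2722311548008756)) (np.float64(280.3019200273482), np.float64(116.1144240059906), np.float64(0.22650223236999745))
(np.float64(280.5389760661002), np.float64(279.5360293445854), np.float64(0.3106165922125263)) (np.float64(280.35395071584804), np.float64(117.21079612736351), np.float64(0.2648876697816481))
```

Request:
step_arm([
  [0,0,0,0,0,-40,1],
  [0,0,0,0,0,-40,1],
  [0,0,-0.08,27,37,-5,1],
  [0,0,0,27,37,0,1],
  [0,0,0,27,37,0,1],
  [0,0,0,27,37,0,1],
  [0,0,0,27,37,0,1],
  [0,0,0,27,37,0,1],
  [0,0,0,27,37,0,1],
  [0,0,0,27,37,0,1],
])

```text
time_s: 1.15
tcp_pos: [0.4468, -0.2601, 0.3101]
eef_rot: [-180.0, -0.5, 120.6]
contact_force: [1.1, -0.7, -0.2]
gripper_width: 0.0873
```

Run:
```python
from h import *
P=np.array([.5256,-.1699,.2489]);go(P,down(153.4,-15)); print(tool()[2]["joints"],tool()[2]["time_s"])
```

```text
turn rad [-0.0729 -0.2641 -0.5692] |deg| 36.2 shift tool mm [ 36.9 113.8  61.5] world [ 78.8  90.2 -61.2]
[ -8.74347968   3.20953717 -10.51919312  -0.4070014  -76.65468487
 -50.5417832 ] 1.15
```

Request:
step_arm([
  [-0.015,-0.053,-0.114,7,23,5,1],
  [-0.015,-0.053,-0.114,7,23,5,1],
  [-0.015,-0.053,-0.114,7,23,5,1],
  [-0.015,-0.053,-0.114,7,23,5,1],
  [-0.015,-0.053,-0.114,0,20,5,1],
  [0,0,0,0,0,0,1],
])

```text
time_s: 1.75
tcp_pos: [0.5145, -0.1542, 0.2834]
eef_rot: [180.0, 15.7, 155.2]
contact_force: [-0.6, -0.1, -0.4]
gripper_width: 0.0875
```

Run:
```python
from h import *
P=np.array([.5256,-.1699,.2489]);go(P,down(153.4,-15)); print(tool()[2]["joints"],tool()[2]["time_s"])
```

```text
turn rad [0.0085 0.0116 0.0305] |deg| 1.93 shift tool mm [-6.7 -9.6 37.7] world [ 11.1 -15.7 -34.5]
[ 10.74994717  -4.39941622 -27.96005202  11.16372488 -54.10236198
 -41.11810753] 1.75
```

Request:
step_arm([
  [0,0,0,-5,-9,35,1],
  [0,0,0,0,0,0,1],
  [0,0,0,0,0,0,1],
])

```text
time_s: 2.05
tcp_pos: [0.5241, -0.1681, 0.252]
eef_rot: [179.9, 15.7, 155.1]
contact_force: [1.1, 0.0, 0.5]
gripper_width: 0.0879
```

```bash
cat > look.py <<'E'
import sys,pickle
from h import *
n=sys.argv[1]
c=cam("wrist");p,R,s=tool();im=r.capture("wrist")[:,:,::-1].copy()
cv2.imwrite(f"pics/{n}.png",im);pickle.dump((c,p,R),open(f"{n}.pkl","wb"))
print(s["time_s"],p.round(4),s["eef_rot"].round(2),s["contact_force"].round(2))
E
python3 look.py w1
```

```text
2.05 [ 0.5241 -0.1681  0.252 ] [179.92  15.72 155.14] [1.12 0.01 0.49]
```

View pics/w1.png

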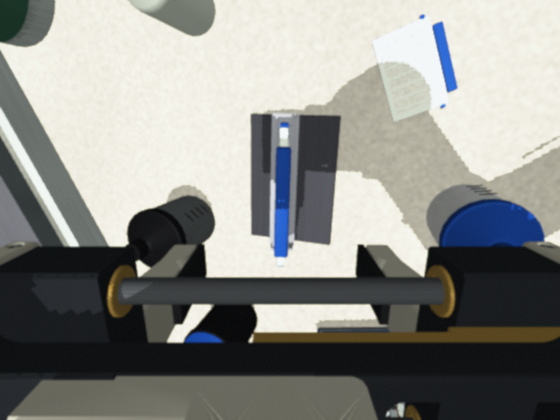

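Run:
```python
from h import *
import pickle
np.set_printoptions(precision=4,suppress=True)
c,p,R=pickle.load(open("w1.pkl","rb"));im=cv2.imread("pics/w1.png");T=cam("top");S=cam("scene")
for st,ce,m in comps(mask(im,"blue"),(260,110,310,270)):
    cn=cv2.findContours(m.astype(np.uint8),0,1)[0][0];bx=cv2.boxPoints(cv2.minAreaRect(cn));print(st,ce,bx.tolist())
for y in range(146,262,8):
    h=mask(im,"blue")[y,260:310].nonzero()[0]+260; print(y,(h.min(),h.max()) if len(h) else None,end=' ')
cv2.imwrite("pics/w1c.png",cv2.resize(im[105:275,240:350],None,fx=3.5,fy=3.5,interpolation=cv2.INTER_CUBIC))
```

```text
[280 123   9   4  34] [284.     124.5882] [[280.0, 123.0], [288.0, 123.0], [288.0, 126.0], [280.0, 126.0]]
[ 274  147   17  110 1465] [281.8519 200.714 ] [[273.7836608886719, 255.95181274414062], [276.1535339355469, 146.93812561035156], [290.2338562011719, 147.24423217773438], [287.8639831542969, 256.2579345703125]]
146 None 154 (np.int64(276), np.int64(290)) 162 (np.int64(276), np.int64(289)) 170 (np.int64(276), np.int64(289)) 178 (np.int64(276), np.int64(289)) 186 (np.int64(276), np.int64(288)) 194 (np.int64(276), np.int64(288)) 202 (np.int64(276), np.int64(288)) 210 (np.int64(276), np.int64(288)) 218 (np.int64(275), np.int64(288)) 226 (np.int64(275), np.int64(287)) 234 (np.int64(275), np.int64(287)) 242 (np.int64(275), np.int64(287)) 250 (np.int64(275), np.int64(286)) 258 None
```

View pics/w1c.png

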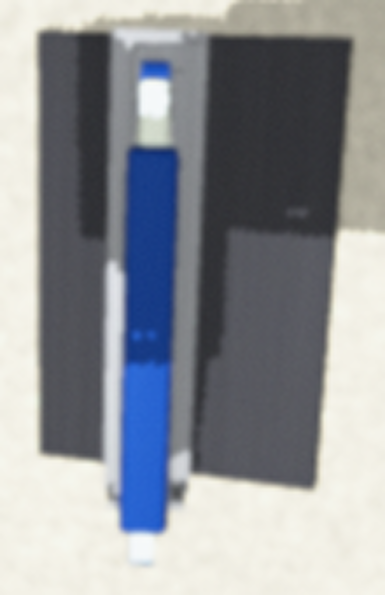

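Run:
```python
from h import *
import pickle
from scipy.optimize import brentq
np.set_printoptions(precision=4,suppress=True)
c,p,R=pickle.load(open("w1.pkl","rb"));T=cam("top");S=cam("scene")
a=(283.2,146.7);b=(280.9,256.5)
f=lambda z:np.linalg.norm(plane(c,a,z)-plane(c,b,z))-.110
z=brentq(f,.05,.2);A=plane(c,a,z);B=plane(c,b,z);print(A,B,(A+B)/2,np.degrees(np.arctan2(*(B-A)[[1,0]])))
print(tri(c,(282.05,201.5),T,(349.35,213.3)),tri(c,(282.05,201.5),S,(233.1,211.8)))
M=np.array([.5534,-.1838,.1333]);print(proj(c,M),proj(T,M),proj(S,M))
for z in(.128,.133,.138):
  A=plane(c,a,z);B=plane(c,b,z);print(z,np.linalg.norm(A-B),(A+B)/2,np.degrees(np.arctan2(*(B-A)[[1,0]])))
# stand base direction
print(wristcam_in_tool()[0])
```

```text
[ 0.5277 -0.2309  0.1374] [ 0.576  -0.1321  0.1374] [ 0.5519 -0.1815  0.1374] 63.9919050469205
(array([ 0.5531, -0.1839,  0.1312]), np.float64(1.020420256312767)) (array([ 0.5511, -0.1832,  0.1366]), np.float64(1.9795490155897757))
[280.7849 201.9825] [349.3055 213.2916] [233.0793 213.5055]
0.128 0.11388858580356417 [ 0.5553 -0.1802  0.128 ] 63.991905046920515
0.133 0.11182285595398625 [ 0.5535 -0.1809  0.133 ] 63.991905046920515
0.138 0.10975712610440834 [ 0.5516 -0.1816  0.138 ] 63.991905046920515
[ 0.0002 -0.0757 -0.1577]
```

Run:
```python
from h import *
zc=np.array([-.2327,.1135,.966]);M=np.array([.552,-.182,.136])
for d in(.0,-.02): go(M+zc*d,down(154,-15))
```

```text
turn rad [0.0066 0.0116 0.0191] |deg| 1.33 shift tool mm [  0.8  -0.9 119.7] world [  28.3  -13.9 -115.5]
turn rad [0.0066 0.0116 0.0191] |deg| 1.33 shift tool mm [  1.1  -1.  139.7] world [  32.9  -16.2 -134.8]
```

Request:
step_arm([
  [0.007,0.012,0.019,1,-1,0,0.2],
  [0,0,0,0,0,35,0.2],
  [0,0,0,0,0,35,0.2],
  [0,0,0,0,0,25,0.2],
  [0,0,0,0,0,0,0.2],
  [0,0,0,0,0,0,0.2],
])

```text
time_s: 2.7
tcp_pos: [0.5492, -0.1805, 0.1649]
eef_rot: [179.8, 15.4, 153.4]
contact_force: [0.2, -0.7, -0.1]
gripper_width: 0.0532
```

```bash
python3 look.py w2
python3 - <<'E'
from h import *
zc=np.array([-.2327,.1135,.966]);M=np.array([.552,-.182,.136])
for d in(-.02,): go(M+zc*d,down(154,-15))
E
```

```text
2.7 [ 0.5492 -0.1805  0.1649] [179.76  15.36 153.42] [ 0.22 -0.71 -0.08]
turn rad [ 0.0019  0.0067 -0.0098] |deg| 0.69 shift tool mm [ 4.7 -0.3 48.9] world [  7.5  -3.8 -48.4]
```

View pics/w2.png

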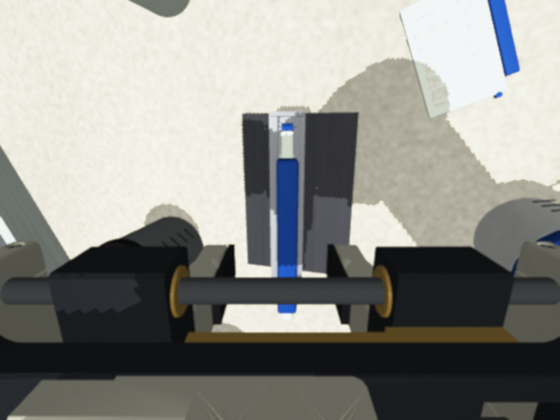

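Run:
```python
from h import *
import pickle
from scipy.optimize import brentq
np.set_printoptions(precision=4,suppress=True)
c,p,R=pickle.load(open("w2.pkl","rb"));im=cv2.imread("pics/w2.png");m=mask(im,"blue")
for y in (156,157,158,159,170,190,210,230,306,309,310,311,312,313,314):
    h=m[y,260:310].nonzero()[0]+260; print(y,(h.min(),h.max()) if len(h) else None,end=' ')
# assume plane normal to zc: horizontal line AB at same z
a=(287.6,157.5);b=(286.8,312.5)
f=lambda z:np.linalg.norm(plane(c,a,z)-plane(c,b,z))-.110
z=brentq(f,.05,.2);A=plane(c,a,z);B=plane(c,b,z);M=(A+B)/2;print(A,B,M,np.degrees(np.arctan2(*(B-A)[[1,0]])))
print(R.T@(M-p)*1000)
```

```text
156 None 157 None 158 None 159 (np.int64(279), np.int64(295)) 170 (np.int64(277), np.int64(297)) 190 (np.int64(277), np.int64(297)) 210 (np.int64(277), np.int64(297)) 230 (np.int64(278), np.int64(296)) 306 (np.int64(278), np.int64(295)) 309 (np.int64(278), np.int64(295)) 310 (np.int64(278), np.int64(295)) 311 (np.int64(279), np.int64(294)) 312 (np.int64(280), np.int64(293)) 313 None 314 None [ 0.5263 -0.2316  0.1397] [ 0.5754 -0.1331  0.1397] [ 0.5509 -0.1823  0.1397] 63.48762077765178
[ 4.4432 -0.964  24.9105]
```

Request:
step_arm([
  [0,0.006,0,4.5,-1,20,0.2],
  [0,0,0,0,0,20,0.2],
  [0,0,0,0,0,5,0.2],
  [0,0,0,0,0,0,0.2],
])

```text
time_s: 3.15
tcp_pos: [0.5597, -0.1841, 0.1278]
eef_rot: [179.4, 15.6, 153.3]
contact_force: [0.3, -0.4, -0.1]
gripper_width: 0.0524
```

```bash
python3 look.py w3
python3 - <<'E'
from h import *
zc=np.array([-.2327,.1135,.966]);M=np.array([.5514,-.182,.1378])
for d in(-.02,): go(M+zc*d,down(154,-15))
E
```

```text
3.15 [ 0.5597 -0.1841  0.1278] [179.44  15.61 153.34] [ 0.34 -0.4  -0.1 ]
turn rad [ 0.0071  0.0114 -0.0111] |deg| 1.0 shift tool mm [ 5.9 -2.   8.6] world [-3.9 -0.2 -9.8]
```

View pics/w3.png

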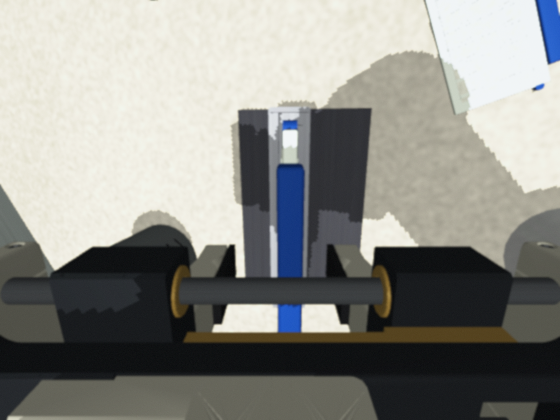

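Request:
step_arm([
  [0.007,0.01,0,7,-1,5,0.1],
  [0,0,0,0,0,4,0.0],
  [0,0,0,0,0,0,0.0],
])

```text
time_s: 3.5
tcp_pos: [0.5564, -0.1825, 0.1202]
eef_rot: [179.7, 15.3, 153.3]
contact_force: [0.5, 0.5, 0.2]
gripper_width: 0.0442
```

```bash
python3 look.py w4
python3 - <<'E'
from h import *
zc=np.array([-.2327,.1135,.966]);M=np.array([.5514,-.182,.1378])
for d in(-.02,): go(M+zc*d,down(154,-15))
import pickle
im=cv2.imread("pics/w4.png");m=mask(im,"blue");c,p,R=pickle.load(open("w4.pkl","rb"))
for y in range(160,240,8):
    h=m[y,260:320].nonzero()[0]+260; print(y,(h.min(),h.max()) if len(h) else None,end=' ')
E
```

```text
3.5 [ 0.5564 -0.1825  0.1202] [179.74  15.25 153.33] [0.51 0.54 0.15]
turn rad [ 0.0015  0.0045 -0.0114] |deg| 0.71 shift tool mm [ 0.  -1.7  1.9] world [-0.3 -1.7 -1.9]
160 None 168 (np.int64(267), np.int64(291)) 176 (np.int64(265), np.int64(292)) 184 (np.int64(266), np.int64(292)) 192 (np.int64(266), np.int64(292)) 200 (np.int64(266), np.int64(292)) 208 (np.int64(266), np.int64(292)) 216 (np.int64(266), np.int64(292)) 224 (np.int64(266), np.int64(292)) 232 (np.int64(267), np.int64(292))
```

Request:
step_arm([
  [0,0.004,-0.01,0,-1.5,2,0],
  [0,0,0,0,0,0,-1],
  [0,0,0,0,0,0,-1],
  [0,0,0,0,0,0,-1],
  [0,0,0,0,0,0,-1],
  [0,0,0,0,0,0,-1],
], squeeze=35)

```text
time_s: 4.15
tcp_pos: [0.5566, -0.1843, 0.1187]
eef_rot: [179.9, 15.1, 154.0]
contact_force: [1.3, -0.5, -1.1]
gripper_width: 0.0137
```

Request:
step_arm([
  [0,0,0,0,0,-10,-1],
  [0,0,0,0,0,-20,-1],
  [0,0,0,0,0,-25,-1],
  [0,0,0,0,0,-30,-1],
  [0,0,0,0,0,-30,-1],
  [0,0,0,0,0,-30,-1],
  [0,0,0,0,0,-30,-1],
])

```text
time_s: 4.85
tcp_pos: [0.5115, -0.1639, 0.2888]
eef_rot: [-179.9, 14.5, 153.9]
contact_force: [0.6, 0.8, -3.0]
gripper_width: 0.0137
```

```bash
python3 look.py w5
python3 - <<'E'
from h import *
cv2.imwrite("pics/s5.png",r.capture("scene")[:,:,::-1])
go(np.array([.491,.1736,.30]),down(167.9))
E
```

```text
4.85 [ 0.5115 -0.1639  0.2888] [-179.94   14.46  153.94] [ 0.56  0.8  -2.96]
turn rad [-0.0294  0.2586 -0.2419] |deg| 20.36 shift tool mm [161.  293.4 -49.7] world [-22.6 337.5   7.3]
```

View pics/s5.png

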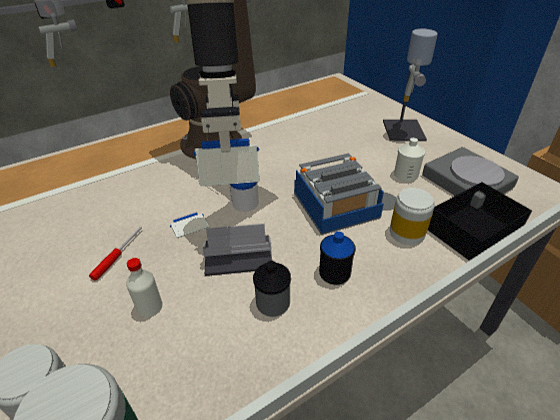

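View pics/w5.png

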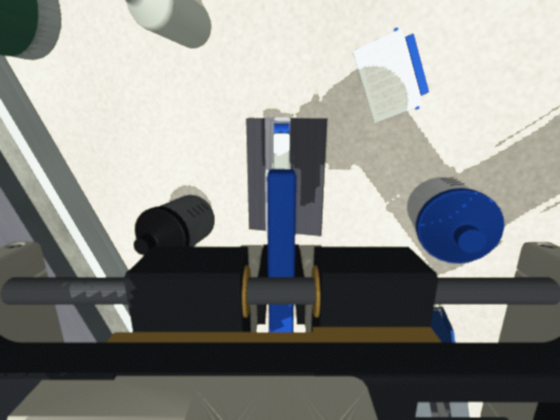

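Request:
step_arm([
  [-0.01,0.087,-0.08,0,10,-5,-1],
  [-0.01,0.087,-0.08,0,20,-5,-1],
  [-0.01,0.087,-0.08,0,30,0,-1],
  [0,0,0,3,40,0,-1],
  [0,0,0,3,45,0,-1],
  [0,0,0,3,45,0,-1],
  [0,0,0,3,45,0,-1],
  [0,0,0,3,45,0,-1],
  [0,0,0,3,45,0,-1],
  [0,0,0,0,20,0,-1],
])

```text
time_s: 5.95
tcp_pos: [0.5654, 0.1876, 0.295]
eef_rot: [179.9, -1.7, 168.1]
contact_force: [-0.0, -1.3, -2.6]
gripper_width: 0.0135
```

Run:
```python
from h import *
go(np.array([.572,.218,.30]),down(167.9))
```

```text
turn rad [ 0.0011 -0.029   0.003 ] |deg| 1.67 shift tool mm [-0.1 31.1 -5. ] world [ 6.6 30.4  5. ]
```

Request:
step_arm([
  [0,-0.029,0.003,0,25,-5,-1],
  [0,0,0,0,5,0,-1],
  [0,0,0,0,0,0,-1],
  [0,0,0,0,0,0,-1],
])

```text
time_s: 6.35
tcp_pos: [0.5703, 0.22, 0.2956]
eef_rot: [-179.8, -0.3, 168.1]
contact_force: [-0.1, -1.0, -2.5]
gripper_width: 0.0139
```

```bash
python3 look.py w6
```

```text
6.35 [0.5703 0.22   0.2956] [-179.79   -0.32  168.09] [-0.07 -1.   -2.54]
```

View pics/w6.png

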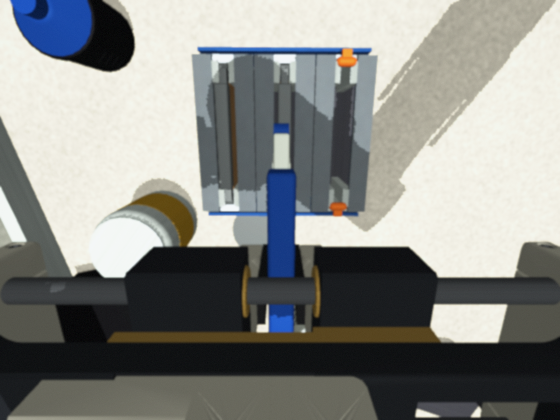

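Run:
```python
from h import *
im=cv2.imread("pics/w6.png")
cv2.imwrite("pics/w6c.png",cv2.resize(im[40:225,255:385],None,fx=3.2,fy=3.2,interpolation=cv2.INTER_CUBIC))
```

```text
(no output)
```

View pics/w6c.png

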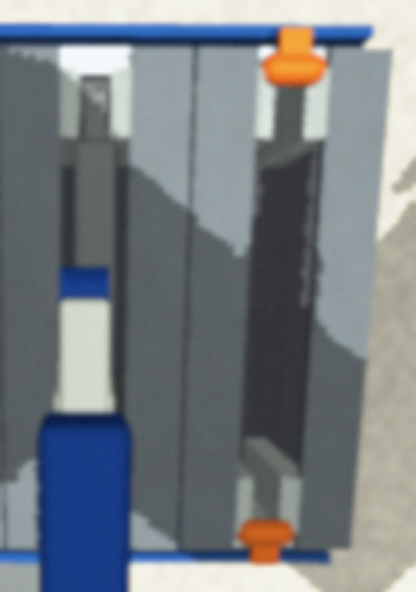

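Run:
```python
from h import *
import pickle
np.set_printoptions(precision=4,suppress=True)
c,p,R=pickle.load(open("w6.pkl","rb"));im=cv2.imread("pics/w6.png")
for st,ce,m in comps(mask(im,"orange"),(320,40,370,225)):
    print(st,ce)
q=lambda u,v:(255+u/3.2-.35,40+v/3.2-.35)
A=plane(c,q(267,520),.1125);B=plane(c,q(295.5,87),.1125);print("tips",A,B,np.linalg.norm(A-B))
C=(A+B)/2;print("centre",C,np.degrees(np.arctan2(*(A-B)[[1,0]])))
E1=plane(c,q(271,500),.114);E2=plane(c,q(293,130),.114);print("edge mids",E1,E2,np.degrees(np.arctan2(*(E1-E2)[[1,0]])))
print("widths",np.linalg.norm(plane(c,q(240,500),.114)-plane(c,q(302,500),.114)),np.linalg.norm(plane(c,q(257,130),.114)-plane(c,q(329,130),.114)))
yl=np.array([np.cos(np.radians(78)),np.sin(np.radians(78))]);xl=np.array([yl[1],-yl[0]])
for X in(A,B,E1,E2,np.array([.4908,.1736])): print((X[:2]-C[:2])@xl,(X[:2]-C[:2])@yl)
# blue rim edges of box? cassette far end
m=mask(im,"blue")
for y in list(range(120,134,2))+list(range(164,240,6)):
    h=m[y,255:310].nonzero()[0]+255; print(y,(h.min(),h.max()) if len(h) else None,end=' ')
```

```text
[337  49  20  18 236] [346.4873  58.4492]
[330 203  17  13 156] [337.4167 208.1923]
tips [0.5051 0.2474 0.1125] [0.4733 0.1037 0.1125] 0.14722460637450424
centre [0.4892 0.1755 0.1125] 77.50653619846827
edge mids [0.5028 0.2397 0.114 ] [0.4764 0.1166 0.114 ] 77.90710860339165
widths 0.022876509237585243 0.023904367525799892
0.000633983134616654 0.0736095730589232
-0.0006339831346166593 -0.07360957305892317
-0.00011200732516872085 0.06560949856732072
-0.0003161923181421514 -0.06033249944614862
0.0019461128081592401 -0.0015601397908496283
120 None 122 None 124 (np.int64(274), np.int64(288)) 126 (np.int64(274), np.int64(288)) 128 (np.int64(274), np.int64(288)) 130 (np.int64(274), np.int64(288)) 132 (np.int64(274), np.int64(288)) 164 None 170 (np.int64(269), np.int64(293)) 176 (np.int64(267), np.int64(295)) 182 (np.int64(267), np.int64(295)) 188 (np.int64(267), np.int64(295)) 194 (np.int64(267), np.int64(295)) 200 (np.int64(268), np.int64(294)) 206 (np.int64(268), np.int64(294)) 212 (np.int64(255), np.int64(309)) 218 (np.int64(268), np.int64(293)) 224 (np.int64(268), np.int64(293)) 230 (np.int64(268), np.int64(293)) 236 (np.int64(268), np.int64(293))
```

Run:
```python
from h import *
import pickle
from scipy.optimize import brentq
for n in("w5","w6"):
    c,p,R=pickle.load(open(n+".pkl","rb"));im=cv2.imread(f"pics/{n}.png")
    col=im[110:185,281].astype(int)
    if n=="w6": print([(110+i,*v) for i,v in enumerate(col) if i<30 or 50<i<66])
    def row(y,z): return proj(c,p+R@np.array([0,y,z]))[1]
    for t in(18,20,22):
        print(n,t,[ (nm,round(brentq(lambda y:row(y/1000,z/1000)-rr,-150,50)+off,1)) for nm,z,rr,off in(("bar",-t,169.5,55),("frame",-t+16,133,72),("lugtop",-t+22,123.5,77),("lugmid",-t+26,123.5,77))])
    cv2.imwrite(f"pics/{n}d.png",cv2.resize(im[110:200,250:312],None,fx=6,fy=6,interpolation=cv2.INTER_NEAREST))
```

```text
w5 18 [('bar', 0.0), ('frame', 0.8), ('lugtop', 1.1), ('lugmid', 1.1)]
w5 20 [('bar', -0.3), ('frame', 0.7), ('lugtop', 1.1), ('lugmid', 1.1)]
w5 22 [('bar', -0.6), ('frame', 0.6), ('lugtop', 1.1), ('lugmid', 1.1)]
[(110, np.int64(99), np.int64(99), np.int64(95)), (111, np.int64(101), np.int64(102), np.int64(96)), (112, np.int64(99), np.int64(101), np.int64(96)), (113, np.int64(99), np.int64(100), np.int64(95)), (114, np.int64(99), np.int64(100), np.int64(95)), (115, np.int64(100), np.int64(101), np.int64(95)), (116, np.int64(99), np.int64(100), np.int64(95)), (117, np.int64(100), np.int64(102), np.int64(95)), (118, np.int64(100), np.int64(101), np.int64(95)), (119, np.int64(100), np.int64(100), np.int64(94)), (120, np.int64(99), np.int64(101), np.int64(94)), (121, np.int64(97), np.int64(98), np.int64(91)), (122, np.int64(98), np.int64(90), np.int64(83)), (123, np.int64(100), np.int64(71), np.int64(57)), (124, np.int64(109), np.int64(56), np.int64(31)), (125, np.int64(119), np.int64(51), np.int64(19)), (126, np.int64(125), np.int64(52), np.int64(19)), (127, np.int64(132), np.int64(58
[... 908 characters left out ...]
04), np.int64(217), np.int64(209)), (167, np.int64(194), np.int64(205), np.int64(195)), (168, np.int64(161), np.int64(162), np.int64(151)), (169, np.int64(107), np.int64(89), np.int64(78)), (170, np.int64(77), np.int64(37), np.int64(21)), (171, np.int64(78), np.int64(32), np.int64(9)), (172, np.int64(86), np.int64(36), np.int64(12)), (173, np.int64(104), np.int64(45), np.int64(15)), (174, np.int64(119), np.int64(50), np.int64(18)), (175, np.int64(127), np.int64(56), np.int64(21))]
w6 18 [('bar', 0.0), ('frame', 0.8), ('lugtop', 1.2), ('lugmid', 1.2)]
w6 20 [('bar', -0.2), ('frame', 0.8), ('lugtop', 1.2), ('lugmid', 1.2)]
w6 22 [('bar', -0.5), ('frame', 0.7), ('lugtop', 1.2), ('lugmid', 1.2)]
```

View pics/w6d.png

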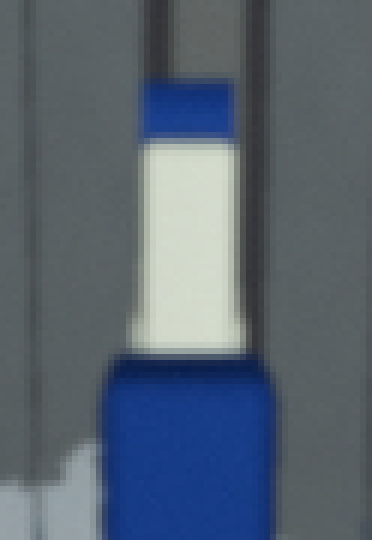

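Run:
```python
from h import *
go(np.array([.489,.1749,.29]),down(167.7))
```

```text
turn rad [-0.0037 -0.0057  0.0065] |deg| 0.54 shift tool mm [ 70.2 -60.7   6.2] world [-81.3 -44.9  -5.6]
```

Request:
step_arm([
  [-0.003,-0.005,0.006,18,-15,2,-1],
  [0,0,0,18,-15,2,-1],
  [0,0,0,18,-15,0,-1],
  [0,0,0,14,-12,0,-1],
  [0,0,0,0,0,0,-1],
  [0,0,0,0,0,0,-1],
])

```text
time_s: 7.0
tcp_pos: [0.4886, 0.1704, 0.291]
eef_rot: [-179.9, -0.1, 167.3]
contact_force: [0.9, 0.2, -2.2]
gripper_width: 0.0139
```

Run:
```python
from h import *
go(np.array([.489,.1749,.235]),down(167.7))
```

```text
turn rad [-0.001  -0.0022 -0.0075] |deg| 0.45 shift tool mm [ 0.5  4.5 56. ] world [  0.4   4.5 -56. ]
```

Request:
step_arm([
  [-0.001,-0.002,-0.007,0.5,4.5,15,-1],
  [0,0,0,0,0,20,-1],
  [0,0,0,0,0,18,-1],
  [0,0,0,0,0,0,-1],
  [0,0,0,0,0,0,-1],
])

```text
time_s: 7.5
tcp_pos: [0.4923, 0.1739, 0.2382]
eef_rot: [179.9, 0.1, 167.5]
contact_force: [-0.7, 0.0, -1.0]
gripper_width: 0.0137
```

```bash
python3 look.py w7
python3 - <<'E'
from h import *
go(np.array([.489,.1749,.22]),down(167.7))
t=r.capture("top")[:,:,::-1];s=r.capture("scene")[:,:,::-1]
cv2.imwrite("pics/t7.png",np.hstack([cv2.resize(t[165:270,165:285],(480,420),interpolation=cv2.INTER_CUBIC)]))
cv2.imwrite("pics/s7.png",cv2.resize(s[90:240,265:405],(700,560),interpolation=cv2.INTER_CUBIC))
E
```

```text
7.5 [0.4923 0.1739 0.2382] [1.7988e+02 1.3000e-01 1.6748e+02] [-0.68  0.04 -0.99]
turn rad [ 0.0021  0.0021 -0.0039] |deg| 0.28 shift tool mm [ 3.4  0.2 18.1] world [ -3.2   0.9 -18.1]
```

View pics/w7.png

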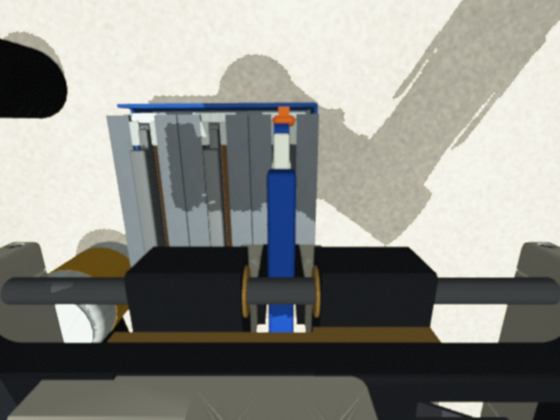

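View pics/s7.png

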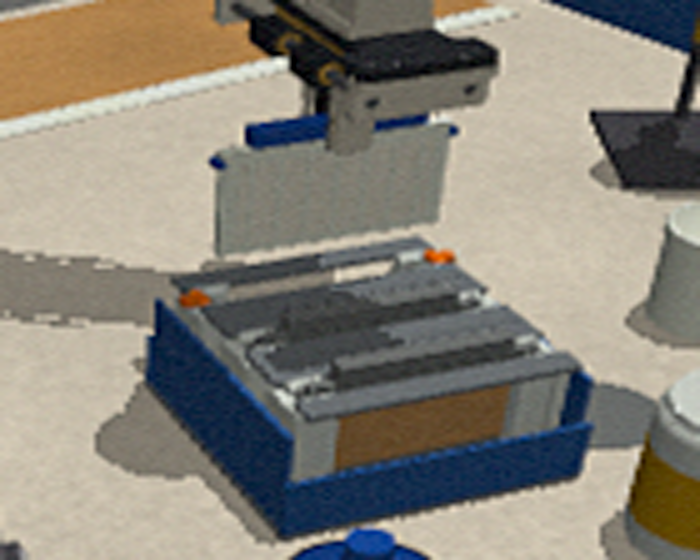

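Request:
step_arm([
  [0.002,0.002,-0.004,4,0,4,-1],
  [0,0,0,0,0,6,-1],
  [0,0,0,0,0,6,-1],
  [0,0,0,0,0,0,-1],
])

```text
time_s: 8.05
tcp_pos: [0.4886, 0.1757, 0.2228]
eef_rot: [179.8, 0.1, 167.8]
contact_force: [0.7, -0.6, -2.0]
gripper_width: 0.0136
```

```bash
python3 look.py w8
python3 - <<'E'
from h import *
go(np.array([.489,.1749,.20]),down(167.7))
E
```

```text
8.05 [0.4886 0.1757 0.2228] [1.7982e+02 1.4000e-01 1.6775e+02] [ 0.69 -0.62 -1.98]
turn rad [0.0035 0.0029 0.001 ] |deg| 0.26 shift tool mm [-0.3 -0.9 23.3] world [  0.2  -0.9 -23.3]
```

View pics/w8.png

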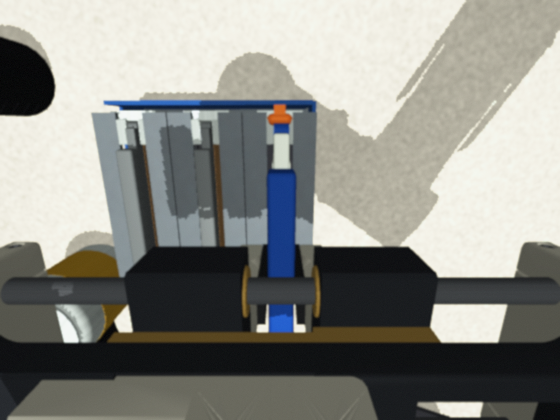

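Request:
step_arm([
  [0.003,0.002,0,-0.5,-0.9,6,-1],
  [0,0,0,0,0,7,-1],
  [0,0,0,0,0,7,-1],
  [0,0,0,0,0,7,-1],
  [0,0,0,0,0,0,-1],
])

```text
time_s: 8.6
tcp_pos: [0.4892, 0.1747, 0.1937]
eef_rot: [-180.0, 0.0, 167.8]
contact_force: [0.8, -0.7, -1.3]
gripper_width: 0.0136
```

Run:
```python
from h import *
go(np.array([.489,.1749,.16]),down(167.7));print(tool()[2]["contact_force"],tool()[2]["moment"])
```

```text
turn rad [-0.0001  0.0005  0.0009] |deg| 0.06 shift tool mm [ 0.2  0.2 33.7] world [ -0.2   0.2 -33.7]
[ 0.77339044 -0.69474069 -1.29892384] [0.06064984 0.13842098 0.00361322]
```

Aligned to 0.2 mm, no contact; continue down.

Request:
step_arm([
  [0,0,0,0.2,0.2,7,-1],
  [0,0,0,0,0,7,-1],
  [0,0,0,0,0,7,-1],
  [0,0,0,0,0,7,-1],
  [0,0,0,0,0,0,-1],
])

```text
time_s: 9.1
tcp_pos: [0.489, 0.1749, 0.163]
eef_rot: [-180.0, 0.0, 167.8]
contact_force: [-0.2, 0.2, -2.4]
gripper_width: 0.0137
```

```bash
python3 look.py w9
python3 - <<'E'
from h import *
go(np.array([.489,.1749,.13]),down(167.7));print(tool()[2]["contact_force"],tool()[2]["moment"])
im=cv2.imread("pics/w9.png");cv2.imwrite("pics/w9c.png",cv2.resize(im[90:210,230:340],None,fx=5,fy=5,interpolation=cv2.INTER_CUBIC))
E
```

```text
9.1 [0.489  0.1749 0.163 ] [-1.7998e+02  2.0000e-02  1.6775e+02] [-0.19  0.18 -2.39]
turn rad [-0.      0.0008  0.0011] |deg| 0.08 shift tool mm [ 0.3 -0.2 33.5] world [ -0.3  -0.1 -33.5]
[-0.13367959  0.50549136 -2.10910312] [-0.02131267  0.09407677 -0.01929846]
```

View pics/w9c.png

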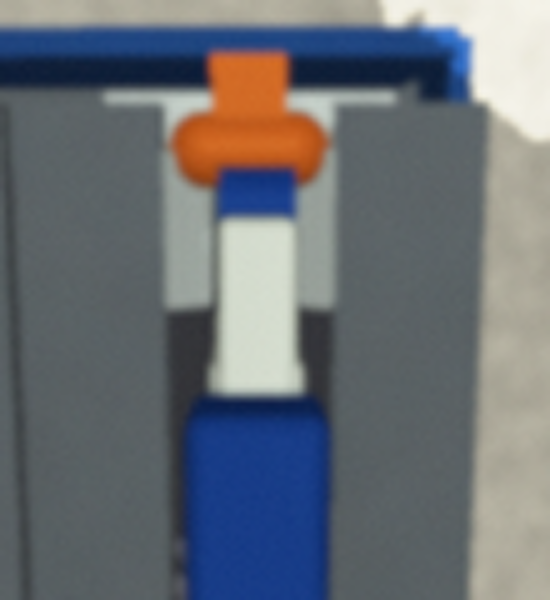

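Request:
step_arm([
  [0,0,0,-0.5,0,7,-1],
  [0,0,0,0,0,7,-1],
  [0,0,0,0,0,7,-1],
  [0,0,0,0,0,6,-1],
  [0,0,0,0,0,0,-1],
])

```text
time_s: 9.65
tcp_pos: [0.4901, 0.1751, 0.1345]
eef_rot: [180.0, 0.1, 167.8]
contact_force: [-0.0, -0.8, -2.4]
gripper_width: 0.0132
```

Request:
step_arm([
  [0,0,0,0,0,3,-1],
  [0,0,0,0,0,0,-1],
])

```text
time_s: 9.85
tcp_pos: [0.4902, 0.1751, 0.1312]
eef_rot: [180.0, 0.1, 167.8]
contact_force: [-0.8, 0.3, -2.3]
gripper_width: 0.0136
```

Request:
step_arm([
  [0,0,0,0,0,2.5,-1],
  [0,0,0,0,0,0,-1],
])

```text
time_s: 10.05
tcp_pos: [0.4905, 0.1752, 0.1288]
eef_rot: [180.0, 0.1, 167.8]
contact_force: [-0.3, -0.9, -1.1]
gripper_width: 0.0137
```

```bash
python3 look.py w10
python3 - <<'E'
from h import *
im=cv2.imread("pics/w10.png");cv2.imwrite("pics/w10c.png",cv2.resize(im[90:210,230:340],None,fx=5,fy=5,interpolation=cv2.INTER_CUBIC))
E
```

```text
10.05 [0.4905 0.1752 0.1288] [1.7995e+02 1.1000e-01 1.6777e+02] [-0.31 -0.89 -1.1 ]
```

View pics/w10c.png

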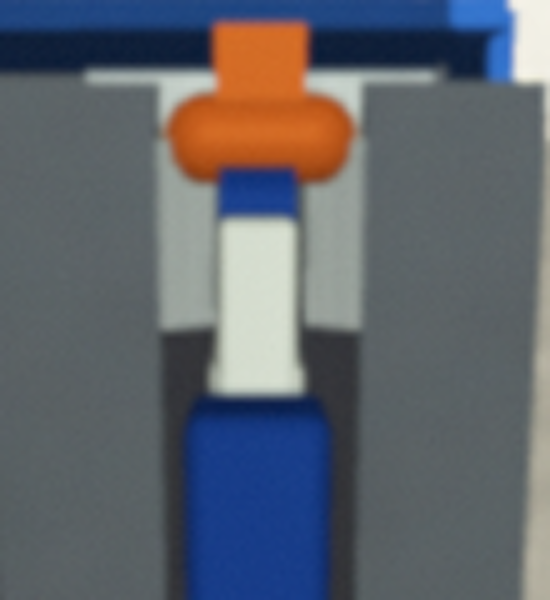

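Request:
step_arm([
  [0,0,0,0,0,2,-1],
  [0,0,0,0,0,0,-1],
])

```text
time_s: 10.3
tcp_pos: [0.4907, 0.1754, 0.1272]
eef_rot: [179.9, 0.1, 167.8]
contact_force: [-0.2, -0.7, -3.0]
gripper_width: 0.014
```

Request:
step_arm([
  [0,0,0,0,0,1.5,-1],
  [0,0,0,0,0,0,-1],
])

```text
time_s: 10.5
tcp_pos: [0.4907, 0.1754, 0.1257]
eef_rot: [179.9, 0.1, 167.8]
contact_force: [0.2, 0.1, -2.6]
gripper_width: 0.0135
```

Request:
step_arm([
  [0,0,0,0,0,1.5,-1],
  [0,0,0,0,0,0,-1],
])

```text
time_s: 10.7
tcp_pos: [0.4907, 0.1755, 0.1241]
eef_rot: [179.9, 0.1, 167.8]
contact_force: [-0.3, -0.8, -1.6]
gripper_width: 0.0139
```

Request:
step_arm([
  [0,0,0,0,0,1.5,-1],
  [0,0,0,0,0,0,-1],
])

```text
time_s: 10.9
tcp_pos: [0.4909, 0.1756, 0.1227]
eef_rot: [179.9, 0.2, 167.8]
contact_force: [-0.2, 0.8, -0.9]
gripper_width: 0.0138
```

Request:
step_arm([
  [0,0,0,0,0,1,-1],
  [0,0,0,0,0,0,-1],
])

```text
time_s: 11.1
tcp_pos: [0.4911, 0.1757, 0.1222]
eef_rot: [179.9, 0.2, 167.8]
contact_force: [-1.0, -1.3, 1.4]
gripper_width: 0.0139
```

```bash
python3 look.py w11
python3 - <<'E'
from h import *
im=cv2.imread("pics/w11.png");a=cv2.resize(im[90:210,230:340],(440,480),interpolation=cv2.INTER_CUBIC)
s=r.capture("scene")[:,:,::-1];cv2.imwrite("pics/s11.png",s)
b=cv2.resize(s[135:195,285:365],(640,480),interpolation=cv2.INTER_CUBIC)
cv2.imwrite("pics/w11c.png",cv2.resize(np.hstack([a,b]),None,fx=.74,fy=.74))
E
```

```text
11.1 [0.4911 0.1757 0.1222] [179.87   0.2  167.81] [-1.04 -1.34  1.37]
```

View pics/w11c.png

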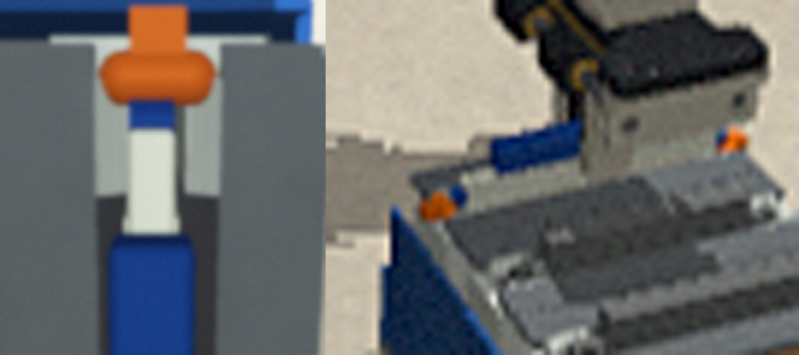

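Request:
step_arm([
  [0,0,0,0,0,0,-0.5],
  [0,0,0,0,0,0,-0.4],
  [0,0,0,0,0,0,-0.3],
  [0,0,0,0,0,0,-0.3],
  [0,0,0,0,0,0,-0.3],
])

```text
time_s: 11.7
tcp_pos: [0.4918, 0.176, 0.1224]
eef_rot: [179.8, 0.3, 167.8]
contact_force: [0.2, -0.1, 0.1]
gripper_width: 0.0303
```

```bash
python3 look.py w12
python3 - <<'E'
from h import *
im=cv2.imread("pics/w12.png");a=cv2.resize(im[90:210,230:340],(440,480),interpolation=cv2.INTER_CUBIC)
s=r.capture("scene")[:,:,::-1];cv2.imwrite("pics/s12.png",s)
b=cv2.resize(s[135:195,285:365],(640,480),interpolation=cv2.INTER_CUBIC)
cv2.imwrite("pics/w12c.png",cv2.resize(np.hstack([a,b]),None,fx=.74,fy=.74))
E
```

```text
11.7 [0.4918 0.176  0.1224] [179.82   0.27 167.81] [ 0.21 -0.08  0.1 ]
```

View pics/w12c.png

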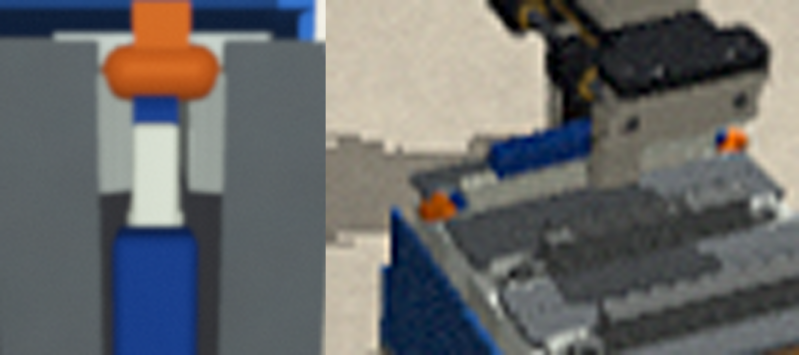

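Request:
step_arm([
  [0,0,0,0,0,0,-0.3],
  [0,0,0,0,0,-8,-0.3],
  [0,0,0,0,0,-20,-0.3],
  [0,0,0,0,0,-30,-0.5],
  [0,0,0,0,0,-30,-1],
  [0,0,0,0,0,0,-1],
  [0,0,0,0,0,0,-1],
])

```text
time_s: 12.5
tcp_pos: [0.4912, 0.1754, 0.2158]
eef_rot: [179.9, 0.3, 167.8]
contact_force: [0.5, 0.1, 0.2]
gripper_width: 0.0043
```

```bash
python3 look.py w13
python3 - <<'E'
from h import *
s=r.capture("scene")[:,:,::-1];cv2.imwrite("pics/s13.png",s)
b=cv2.resize(s[135:195,285:365],(640,480),interpolation=cv2.INTER_CUBIC)
cv2.imwrite("pics/s13c.png",b)
E
```

```text
12.5 [0.4912 0.1754 0.2158] [179.87   0.26 167.81] [0.5  0.08 0.19]
```

View pics/w13.png

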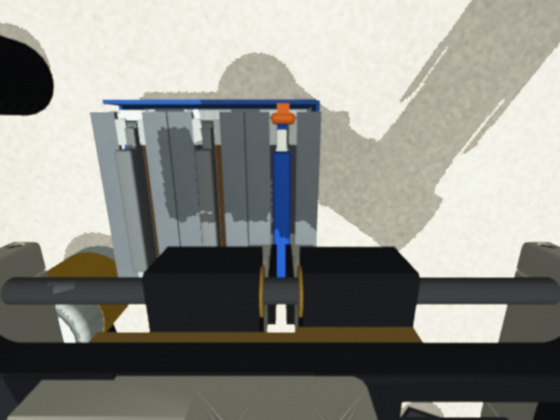

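View pics/s13c.png

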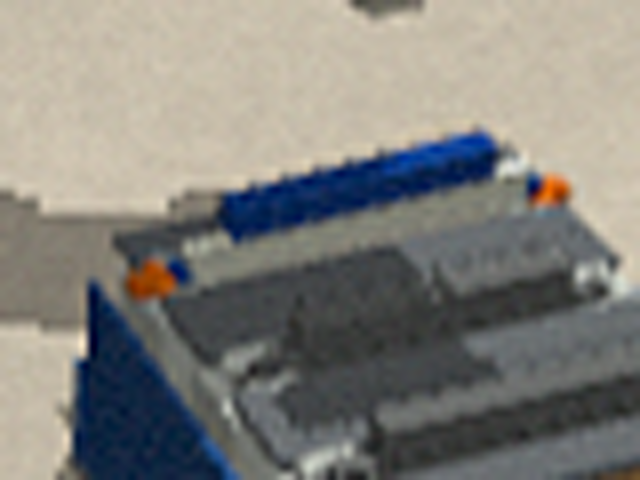

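```bash
cat > barz.py <<'E'
import sys
from h import *
C=np.array([.4895,.1750]);y=np.array([np.cos(np.radians(77.7)),np.sin(np.radians(77.7))]);n=np.array([y[1],-y[0]])
im=cv2.imread(sys.argv[1]);S=cam("scene")
m=mask(im,"blue")
# bar component, front face is at +x side (far from robot) n*7mm
for st,ce,mm in comps(m,(300,135,365,175)):
    cn=cv2.findContours(mm.astype(np.uint8),0,1)[0][0];bx=cv2.boxPoints(cv2.minAreaRect(cn))
    print(st,ce.round(1),bx.round(1).tolist())
    if st[4]<100: continue
    for q in bx:
        o,d=ray(S,q)
        for off in(-.007,.007):
            P0=C+n*off; t=((P0-o[:2])@n)/(d[:2]@n);X=o+t*d
            print(q.round(1),off,"along",((X[:2]-C)@y*1000).round(1),"z-deck",((X[2]-.114)*1000).round(1))
E
python3 barz.py pics/s13.png
```

```text
[312 152  35  13 191] [329.3 157.8] [[311.3999938964844, 159.39999389648438], [345.5, 150.89999389648438], [346.79998779296875, 156.3000030517578], [312.70001220703125, 164.8000030517578]]
[311.4 159.4] -0.007 along -56.6 z-deck 24.6
[311.4 159.4] 0.007 along -63.2 z-deck 34.8
[345.5 150.9] -0.007 along 56.7 z-deck 28.0
[345.5 150.9] 0.007 along 48.4 z-deck 38.1
[346.8 156.3] -0.007 along 63.5 z-deck 6.9
[346.8 156.3] 0.007 along 55.1 z-deck 17.4
[312.7 164.8] -0.007 along -51.4 z-deck 4.0
[312.7 164.8] 0.007 along -58.0 z-deck 14.5
```

Request:
step_arm([
  [0.002,0.004,-0.002,1,0,20,-1],
  [0,0,0,0,0,25,-1],
  [0,0,0,0,0,17,-1],
  [0,0,0,0,0,0,-1],
])

```text
time_s: 13.0
tcp_pos: [0.4892, 0.1746, 0.1495]
eef_rot: [-179.9, -0.1, 167.9]
contact_force: [-0.3, -0.6, 0.9]
gripper_width: 0.0003
```

```bash
python3 look.py w14
python3 - <<'E'
from h import *
go(np.array([.490,.1752,.142]),down(167.7))
im=cv2.imread("pics/w14.png");cv2.imwrite("pics/w14c.png",cv2.resize(im[90:330,200:360],None,fx=2.4,fy=2.4))
E
```

```text
13.0 [0.4892 0.1746 0.1495] [-1.7985e+02 -9.0000e-02  1.6793e+02] [-0.28 -0.59  0.88]
turn rad [-0.0019 -0.0005  0.0043] |deg| 0.27 shift tool mm [-0.2  0.3  8.6] world [ 0.2  0.3 -8.6]
```

View pics/w14c.png

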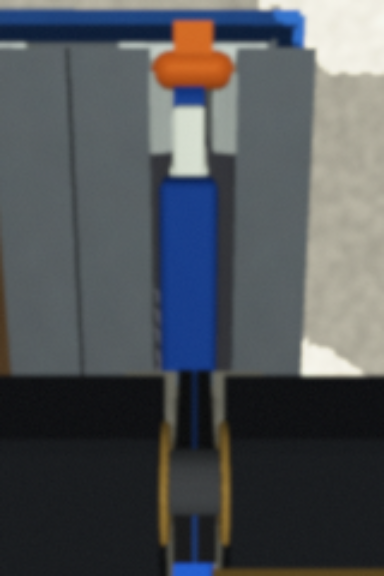

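Fingers shut, centred on the bar, bar still high. Press in small steps.

Request:
step_arm([
  [0,0,0,0,0.5,5,-1],
  [0,0,0,0,0,2,-1],
  [0,0,0,0,0,2,-1],
])

```text
time_s: 13.35
tcp_pos: [0.4911, 0.176, 0.1429]
eef_rot: [-180.0, 0.1, 168.0]
contact_force: [-1.5, -0.1, 3.3]
gripper_width: 0.0004
```

Request:
step_arm([
  [0,0,0,0,0,2,-1],
  [0,0,0,0,0,2,-1],
])

```text
time_s: 13.55
tcp_pos: [0.4914, 0.1756, 0.1401]
eef_rot: [-179.9, 0.2, 168.0]
contact_force: [-2.7, -6.6, 10.9]
gripper_width: 0.0004
```

Request:
step_arm([
  [0,0,0,0,0,3,-1],
  [0,0,0,0,0,3,-1],
])

```text
time_s: 13.75
tcp_pos: [0.4919, 0.1743, 0.1372]
eef_rot: [-179.9, 0.3, 168.1]
contact_force: [-14.8, 1.8, 33.2]
gripper_width: 0.0003
```

Request:
step_arm([
  [0,0,0,0,0,3,-1],
  [0,0,0,0,0,3,-1],
])

```text
time_s: 13.95
tcp_pos: [0.4919, 0.1744, 0.1372]
eef_rot: [-180.0, 0.4, 168.2]
contact_force: [-14.0, -1.8, 29.3]
gripper_width: 0.0006
```

Request:
step_arm([
  [0,0,0,0,0,-5,-1],
  [0,0,0,0,0,-25,-1],
  [0,0,0,0,0,-30,-1],
  [0,0,0,0,0,0,-1],
])

```text
time_s: 14.35
tcp_pos: [0.4914, 0.1748, 0.2009]
eef_rot: [179.9, 0.5, 168.2]
contact_force: [-0.3, 0.9, 0.4]
gripper_width: 0.0004
```

```bash
python3 look.py w15
python3 - <<'E'
from h import *
s=r.capture("scene")[:,:,::-1];cv2.imwrite("pics/s15.png",s)
im=cv2.imread("pics/w15.png");a=cv2.resize(im[90:250,220:350],(390,480),interpolation=cv2.INTER_CUBIC)
b=cv2.resize(s[135:195,285:365],(640,480),interpolation=cv2.INTER_CUBIC)
cv2.imwrite("pics/s15c.png",cv2.resize(np.hstack([a,b]),None,fx=.76,fy=.76))
E
python3 barz.py pics/s15.png
```

```text
14.35 [0.4914 0.1748 0.2009] [179.92   0.49 168.2 ] [-0.25  0.86  0.37]
[312 153  34  15 193] [328.3 159.7] [[311.0, 161.8000030517578], [344.29998779296875, 151.6999969482422], [346.0, 157.3000030517578], [312.70001220703125, 167.39999389648438]]
[311.  161.8] -0.007 along -57.3 z-deck 16.2
[311.  161.8] 0.007 along -63.9 z-deck 26.5
[344.3 151.7] -0.007 along 52.9 z-deck 26.0
[344.3 151.7] 0.007 along 44.6 z-deck 36.2
[346.  157.3] -0.007 along 60.9 z-deck 4.0
[346.  157.3] 0.007 along 52.5 z-deck 14.5
[312.7 167.4] -0.007 along -50.9 z-deck -5.5
[312.7 167.4] 0.007 along -57.6 z-deck 5.2
```

View pics/s15c.png

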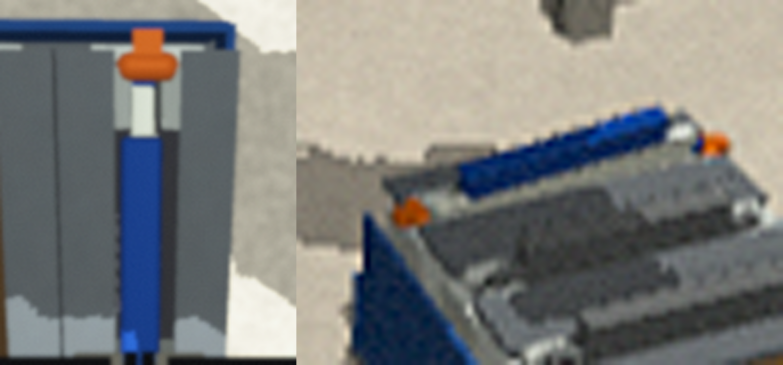

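Request:
step_arm([
  [0,-0.008,0.008,0,25,0,-1],
  [0,0,0,0,22,10,-1],
  [0,0,0,0,0,25,-1],
  [0,0,0,0,0,8,-1],
  [0,0,0,0,0,0,-1],
])

```text
time_s: 14.95
tcp_pos: [0.4988, 0.2216, 0.1481]
eef_rot: [-179.7, 0.5, 167.7]
contact_force: [-0.1, 0.2, 0.3]
gripper_width: 0.0003
```

```bash
python3 look.py w16
python3 - <<'E'
from h import *
y=np.array([.213,.977,0]);go(np.array([.4905,.1752,.142])+.047*y,down(167.7))
im=cv2.imread("pics/w16.png");cv2.imwrite("pics/w16c.png",cv2.resize(im[60:330,200:360],None,fx=2.1,fy=2.1))
E
```

```text
14.95 [0.4988 0.2216 0.1481] [-179.72    0.5   167.69] [-0.11  0.17  0.33]
turn rad [-0.0049  0.0086 -0.0004] |deg| 0.57 shift tool mm [-1.7  0.   6.5] world [ 1.7 -0.4 -6.4]
```

View pics/w16c.png

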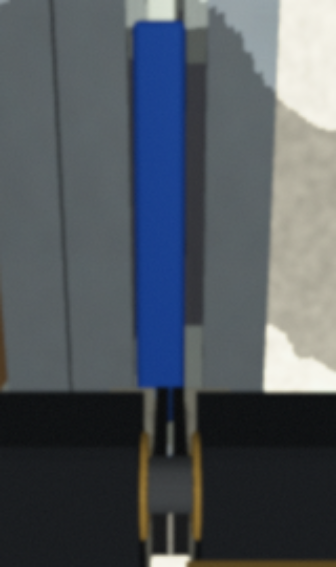

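Run:
```python
from h import *
import pickle
c,p,R=pickle.load(open("w16.pkl","rb"))
for yy,z in((0,0),(0,7),(8,7),(10,7)): print(yy,z,proj(c,p+R@np.array([0,yy,z])/1000))
im=cv2.imread("pics/w16.png");cv2.imwrite("pics/w16d.png",cv2.resize(im[235:335,250:312],None,fx=6,fy=6,interpolation=cv2.INTER_CUBIC))
```

```text
0 0 [280.65720147 259.01756079]
0 7 [280.65730817 253.949231  ]
8 7 [280.66236053 265.91875384]
10 7 [280.66360412 268.86494881]
```

View pics/w16d.png

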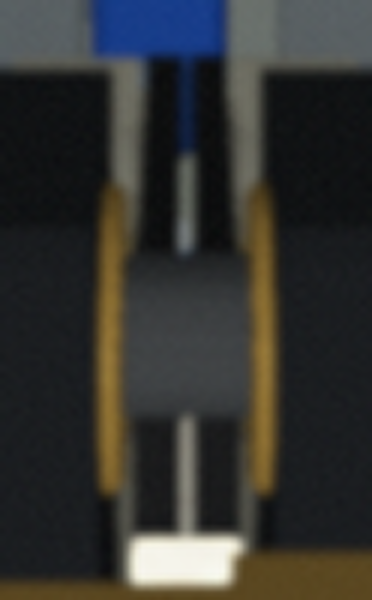

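Request:
step_arm([
  [-0.005,0.008,0,-2.5,-7,0,-1],
  [0,0,0,0,0,4,-1],
  [0,0,0,0,0,2,-1],
  [0,0,0,0,0,2,-1],
])

```text
time_s: 15.4
tcp_pos: [0.5009, 0.2135, 0.142]
eef_rot: [179.8, 0.1, 167.6]
contact_force: [-0.0, 0.7, -0.2]
gripper_width: 0.0006
```

Run:
```python
from h import *
y=np.array([.213,.977,0]);go(np.array([.4905,.1752,.142])+.041*y,down(167.7))
```

```text
turn rad [ 0.0028  0.0017 -0.0009] |deg| 0.19 shift tool mm [ 2.   1.3 -0. ] world [-1.7  1.7  0. ]
```

Request:
step_arm([
  [0,0,0,1,1,2,-1],
  [0,0,0,0,0,2,-1],
  [0,0,0,0,0,2,-1],
])

```text
time_s: 15.7
tcp_pos: [0.5017, 0.2144, 0.1395]
eef_rot: [179.8, 0.3, 167.7]
contact_force: [-6.6, -1.3, 15.2]
gripper_width: 0.0002
```

Request:
step_arm([
  [0,0,0,0,0,3,-1],
  [0,0,0,0,0,3,-1],
])

```text
time_s: 15.9
tcp_pos: [0.5022, 0.2149, 0.1377]
eef_rot: [179.7, 0.5, 167.8]
contact_force: [-10.9, -0.9, 21.8]
gripper_width: 0.0005
```

Request:
step_arm([
  [0,-0.004,0,1.5,0,4,-1],
  [0,0,0,1,0,4,-1],
])

```text
time_s: 16.1
tcp_pos: [0.5015, 0.2161, 0.1333]
eef_rot: [179.5, 1.0, 167.9]
contact_force: [1.4, 0.0, 4.6]
gripper_width: 0.0002
```

Request:
step_arm([
  [0,0,0,0,0,2,-1],
  [0,0,0,0,0,2,-1],
])

```text
time_s: 16.3
tcp_pos: [0.5022, 0.2168, 0.1321]
eef_rot: [179.4, 1.1, 167.9]
contact_force: [-10.5, -3.3, 26.1]
gripper_width: 0.0004
```

Request:
step_arm([
  [0,0,0,0,0,-5,-1],
  [0,0,0,0,0,-25,-1],
  [0.008,-0.018,0,0,-20,-35,-1],
  [0,0,0,0,-20,-30,-1],
  [0,0,0,0,0,0,-1],
])

```text
time_s: 16.8
tcp_pos: [0.4903, 0.1766, 0.2297]
eef_rot: [179.9, 2.1, 168.0]
contact_force: [0.3, 0.3, 1.0]
gripper_width: 0.0005
```

```bash
python3 look.py w17
python3 - <<'E'
from h import *
s=r.capture("scene")[:,:,::-1];cv2.imwrite("pics/s17.png",s)
im=cv2.imread("pics/w17.png");a=cv2.resize(im[90:250,220:350],(390,480),interpolation=cv2.INTER_CUBIC)
b=cv2.resize(s[135:195,285:365],(640,480),interpolation=cv2.INTER_CUBIC)
cv2.imwrite("pics/s17c.png",cv2.resize(np.hstack([a,b]),None,fx=.76,fy=.76))
y=np.array([.213,.977,0]);go(np.array([.4905,.1752,.142])-.041*y,down(167.7))
E
python3 barz.py pics/s17.png
```

```text
16.8 [0.4903 0.1766 0.2297] [179.95   2.15 167.98] [0.31 0.3  0.96]
turn rad [-0.0015  0.034   0.0045] |deg| 1.97 shift tool mm [  1.5 -42.4  84.3] world [ -7.6 -41.8 -84.3]
[312 155  35  13 199] [329.1 160.8] [[311.29998779296875, 161.8000030517578], [345.6000061035156, 154.1999969482422], [346.79998779296875, 159.8000030517578], [312.5, 167.39999389648438]]
[311.3 161.8] -0.007 along -56.5 z-deck 16.0
[311.3 161.8] 0.007 along -63.1 z-deck 26.3
[345.6 154.2] -0.007 along 58.4 z-deck 15.7
[345.6 154.2] 0.007 along 50.0 z-deck 26.0
[346.8 159.8] -0.007 along 65.0 z-deck -6.4
[346.8 159.8] 0.007 along 56.5 z-deck 4.3
[312.5 167.4] -0.007 along -51.5 z-deck -5.5
[312.5 167.4] 0.007 along -58.2 z-deck 5.1
```

View pics/s17c.png

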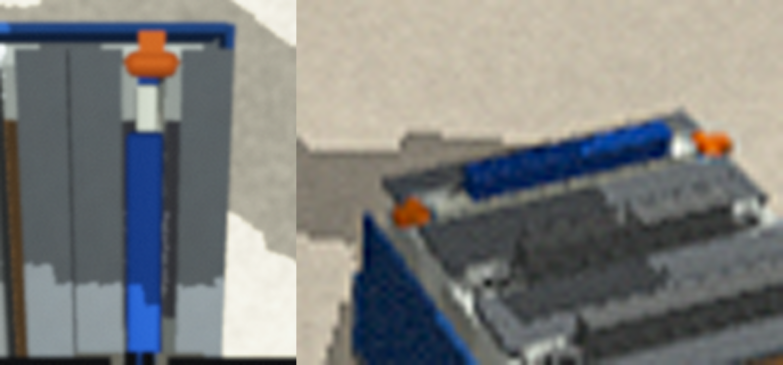

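Request:
step_arm([
  [0,0.034,0,1.5,-22,10,-1],
  [0,0,0,0,-20,25,-1],
  [0,0,0,0,0,30,-1],
  [0,0,0,0,0,10,-1],
  [0,0,0,0,0,0,-1],
])

```text
time_s: 17.4
tcp_pos: [0.4777, 0.1356, 0.1451]
eef_rot: [-179.7, -0.3, 168.0]
contact_force: [0.1, 0.3, 1.1]
gripper_width: 0.0003
```

Run:
```python
from h import *
y=np.array([.213,.977,0]);go(np.array([.4905,.1752,.132])-.041*y,down(167.7))
```

```text
turn rad [-0.0046 -0.0054  0.0049] |deg| 0.49 shift tool mm [-4.1  0.5 13.1] world [  4.1  -0.4 -13.1]
```

Request:
step_arm([
  [0,-0.005,0,-4,0,5,-1],
  [0,0,0,0,0,4,-1],
  [0,0,0,0,0,2,-1],
  [0,0,0,0,0,2,-1],
])

```text
time_s: 17.8
tcp_pos: [0.4836, 0.1366, 0.133]
eef_rot: [-179.8, 0.1, 168.1]
contact_force: [0.1, -0.1, -0.2]
gripper_width: 0.0005
```

Request:
step_arm([
  [0,0,0,0,0,2,-1],
  [0,0,0,0,0,2,-1],
])

```text
time_s: 18.0
tcp_pos: [0.4839, 0.1366, 0.1321]
eef_rot: [-179.8, 0.2, 168.2]
contact_force: [-12.9, -0.0, 25.7]
gripper_width: 0.0005
```

Request:
step_arm([
  [0,0,0,0,0,-5,-1],
  [0,0,0,0,0,-25,-1],
  [0,0,0,0,0,-40,-1],
  [0,0,0,0,30,-40,-1],
  [0,0,0,-25,20,-30,-1],
  [0,0,0,-35,0,0,-1],
  [0,0,0,0,0,0,-1],
  [0,0,0,0,0,0,-1],
])

```text
time_s: 18.8
tcp_pos: [0.5546, 0.1755, 0.2823]
eef_rot: [179.9, 0.5, 168.3]
contact_force: [1.5, 0.4, -0.2]
gripper_width: 0.0004
```

```bash
python3 look.py w18
python3 - <<'E'
from h import *
s=r.capture("scene")[:,:,::-1];cv2.imwrite("pics/s18.png",s)
im=cv2.imread("pics/w18.png")
cv2.imwrite("pics/f.png",cv2.resize(np.hstack([im,s]),(800,300)))
E
python3 barz.py pics/s18.png
```

```text
18.8 [0.5546 0.1755 0.2823] [179.9    0.5  168.25] [ 1.46  0.4  -0.24]
[312 155  35  13 206] [329.  160.8] [[311.29998779296875, 161.89999389648438], [345.5, 154.0], [346.8999938964844, 159.8000030517578], [312.6000061035156, 167.6999969482422]]
[311.3 161.9] -0.007 along -56.5 z-deck 15.9
[311.3 161.9] 0.007 along -63.1 z-deck 26.2
[345.5 154. ] -0.007 along 58.1 z-deck 16.7
[345.5 154. ] 0.007 along 49.7 z-deck 27.0
[346.9 159.8] -0.007 along 65.1 z-deck -6.3
[346.9 159.8] 0.007 along 56.6 z-deck 4.3
[312.6 167.7] -0.007 along -51.2 z-deck -6.6
[312.6 167.7] 0.007 along -57.9 z-deck 4.1
```

View pics/w18.png

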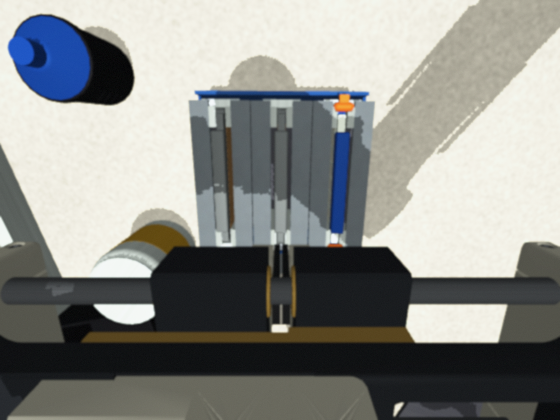

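View pics/s18.png

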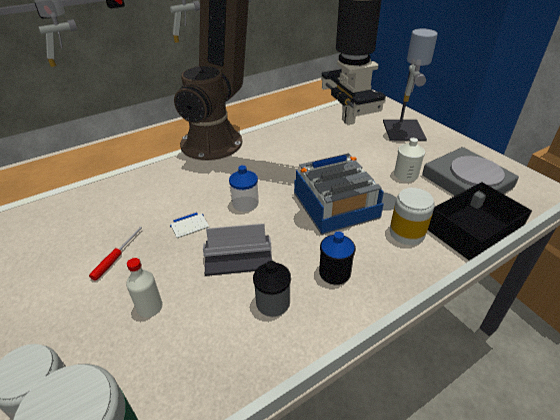

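```bash
python3 -c "
from plant import r
print(r.close_job(), r.get_state()['time_s'])"
```

```text
the job is handed in; nothing more can be done
the job is handed in; nothing more can be done
```

I moved the larger blue-barred cassette from its leaning stand into the empty slot nearest the robot and pressed it fully home. I handed the job in at about 19 s of robot time; the interface gives no verdict.

- **Placing:** I lowered it upright until it rested on both clips, with the bar top about 27 mm above the deck. I then let go and backed off.
- **Pressing:** The first press in the middle snapped only the −y end and left the +y end about 8 mm high. I pressed the bar over that end and it snapped. A further press of about 26 N on the −y end confirmed it was down.
- **Heights:** With the fingers on the bar, both ends stopped at z = 0.1321 m, 18.1 mm above the deck against 18 mm for fully home. The scene camera shows the two ends level within about 1 mm. Its absolute reading is 16 to 17 mm, about 2 mm lower than the finger readings, which is within its calibration.
- **Centring:** The last wrist picture shows the bar between both clips and along the slot. I did not measure centring or squareness in numbers after the final press.
- **Other objects:** The cups, tin and bottle look unmoved in the last scene picture, and the gripper was clear of everything at hand-in.

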